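Snap the lid on a parts tub and lean it on its sloped stand

ROBOT

A 6-joint arm with a two-finger parallel gripper is mounted at the origin on a cart in front of the work surface, level with it; the furniture and walls round the work are solid. World frame = base frame: x ahead of the robot, y to its left, z up, the work surface at z = 0. Lengths are in m, angles in rad, forces in N, time in s.
With the tool pointing down it reaches from about 0.375 to 0.975 m from the base axis. Payload 3.8 kg.
Tool frame: the origin (TCP) lies between the finger pads; the fingertips stand 19 mm ahead of it and the grasp point (between the pads) is the TCP; x points along the fingers, z is the direction in which the jaws open and shut, and the axes are right-handed (so a half turn about x gives the same grasp; the last joint's range is limited). The gripper opens to 88 mm and grips with 3 to 60 N. Pads are 18 mm wide; open, the fingers measure 123 mm over their backs; the gripper's body (75 mm by 187 mm) begins 45 mm behind the grasp point.
Start: joints at [1.171, 0.264, 1.604, -0, 1.274, -0.037], TCP at [0.24, 0.631, 0.258] pointing down, gripper open.
Joint ranges: [-2.63, 2.63], [-0.94, 2.18], [0.31, 2.57], [-1.31, 4.45], [0, 2.66], [-2.55, 2.55]. Speed limits (rad/s): [2.57, 2.57, 3.14, 3.14, 3.14, 3.14].

INTERFACE

Orientations are given as a 3x3 rotation matrix whose columns are the frame's x, y, z axes.
In Python, from plant import ctrl, optics gives the robot as it stands.
- The arm moves only by the tool play_rows, never from a script. Its argument "plan" is a list of rows, each a list of 6 numbers: the shift along the world's x, y, z in units of 1 m (1.0 is 1 m), then the turn, a rotation vector about the world's x, y, z in units of pi rad (1.0 is pi rad). In form: [[tx, ty, tz, rx, ry, rz], ...]. A call has 1 to 10 rows; each row is the pose to reach, as a shift and turn from the pose commanded when the call began, turning the shorter way round; what a row does not reach only later rows make up. A row lasts 1/10 s, in which the tool goes at most 50 mm and 8.59 degrees, less where a joint would pass 70% of its speed; a pose out of reach is approached as far as the arm can. A call with a number of a shift or a turn outside -1 to 1 is refused whole. A call with a gripper value outside its range is refused whole. "fingers" is the closure, from 0 (fully open) to 1 (shut), set as the call begins (left out, the last holds). The fingers move at their own pace and stop on an object; "force" is the grip in N (left out, the last holds). Time passes only in rows, so rows that repeat a pose let the fingers close. It gives the time, the measured TCP pose, the force and the opening at its end, in the units of the state.
- ctrl.get_obs(): the state, without advancing time (a new reading comes with each control period).
- optics.camera(name): name is "scene" or "side" or "wrist"; returns a dict with "image" (384x512x3 uint8, red, green, blue), "fx", "fy", "cx", "cy" (pixels), "k1" (the pictures are not rectified: a ray, as slopes to the right and down, at radius r is drawn at 1 + k1 r^2 times it, then the intrinsics apply), "R" (3x3) and "t" (3): a world point X has camera coordinates R X + t. Camera axes: x right, y down, z forward; pixel columns grow to the right and rows downward; lengths in m; the calibration is good to about 2 mm. A picture is of the moment at which its call begins. There is no depth.
- ctrl.sign_off(): hands the job in, once; it reports no verdict.
Trained networks look in the newest picture that a camera, given by its name, has taken for a name from the list of things; names that differ only in an ending like _2 or _b are one class to them, and where a whole thing is asked for, a point or a joint stands for the part that bears it (a point fixed in the world has none). Each returns a list of dicts, best first, with "conf" (0 to 1); they miss things now and then, are a little off and sometimes report something else, mostly with a low value. They report only what shows in the picture. A call takes as long as a camera call. They do not tell look-alikes from the thing itself.
- optics.outline_of(camera, target): "mask" (384x512 bool, what is visible of it) and "rect" ([centre column, centre row, width, height] in pixels, round what is visible of it).
- optics.tip_of(camera, target): "xy" ([column, row] in pixels: a listed point, or the origin of a listed thing).
The state is a dict: "time": time; "q": joint angles; "qvel": joint speeds; "effort": joint torques, N m; "tcp_pos": TCP position; "eef_rot": TCP orientation; "contact_force": force on the tool from outside, world axes, zero at the start; "wrist_torque": the same for the moment, N m; "finger_gap": finger opening in m.
Only numpy, scipy, OpenCV 4.12 (cv2) and the standard library are available. Lean on these libraries where they do the work, as an engineer would, in place of code of your own. Each camera call takes 0.05 s, during which the arm holds its last target. There are 200 camera calls.

TASK

Close up the blue parts tub with the bolt in it: set the grey lid on it and press it down until it is fully home and both yellow end catches have snapped over it. Then put the closed tub flat on the sloped stand, lengthwise down the slope, so that it rests squarely with one end against the stand's bottom lip; set it down gently, do not drop it, and leave the other things on the bench where they are.

Things in the scene. Friction and masses are not known exactly. Their poses are not given: they have to be found in the camera images.
- tub_center (a point): Centre, 22.5 mm above the underside, of the loose open blue tub, 110 (x) x 58 (y) x 45 mm high (z up), walls 2.5 mm, standing on the bench with an 82 mm steel bolt in it (0.25 kg together). A yellow sprung catch 20 mm wide at the middle of each end reaches 6 mm outside the end wall, from 23 to 59 mm above the underside. Plain long sides, can be gripped across 58 mm. Same either way round.
- lid_plate (a point): Centre of the underside of the loose grey lid's plate (108 x 54 x 4 mm, z up), 11 mm above the bench while the lid lies there; 0.05 kg. Below it a skirt with black rubber seal, 102 x 49 mm, 11 mm deep, enters the tub with 1.5 to 2 mm to spare all round. Home, the plate's underside lies on the tub's rim, 22.5 mm above the tub's centre. Fits either way round.
- lid_grip (a point): Centre of the grip bar on the lid: 56 mm long (along the lid's x), 14 mm wide (y), 18 mm high; 14 mm above the plate's underside, so 25 mm above the bench while the lid lies there; bar top 9 mm above this point. Once the lid has snapped on, the full tub can be lifted by this bar.
- catch_a (a joint): Travel (m) of the catch at the tub's +x end: 0 at rest, grows outwards to 0.007 as the lid spreads it (3.5 mm to let the lid pass), springs back to 0 when the lid is home.
- catch_b (a joint): The same for the catch at the tub's -x end.
- tub: The blue tub itself; origin at the centre of its underside. Each catch has an inward nose over the rim and an outward-leaning ramp above it: a lid set down unpressed rests on the ramps about 9 mm above its home place, its seal just inside the tub. Pushing down with roughly 6 N at each end (12 N in all) spreads the catches and they snap over the plate's ends.
- stand_deck: Grey sloped deck of the fixed plywood stand, 150 mm wide, 164 mm long, 0.436 rad (25 degrees) steep, low at the front. Origin on its surface at the middle of the foot of the lip; x up the slope, y to the left, z square out of it. Aluminium lip 15 mm high at the -x side, below the catch. Slippery: a tub let go slides to the lip, its centre then at x = 55, z = 22.5 mm here.
- sanding_block: Bystander: brown wooden block 60 x 105 (its y) x 30 mm; origin at the centre of its underside.
- offcut_pine: Bystander: pale wooden offcut, 45 x 90 (its y) x 45 mm; origin at the centre of its underside.
Things that resemble listed ones, but are neither listed nor needed, are in the scene too. Of the things that look like the part that bears lid_plate, the largest one is meant.

How it is judged:
By the outcome, as a careful person would: the job done as asked, in the order asked, and still so for the second after the job is handed in, with the robot touching nothing.
It also fails if it takes over 59 s, if anything falls off the work surface, if the arm or the gripper's body presses on something with over 40 N, if the wrist force passes 120 N, or if a joint passes its speed limit or range.

## Working session

There is one attempt and no reset: what is moved stays moved. The work goes in short steps, Python scripts to look and compute and a tool call to move; the robot and the scene stay as the last step left them, time stands still between calls to the robot, and variables do not carry over. Pictures are saved under pics/ and viewed, about 8 in all and at most 12, crops included, and the job is handed in when it is done.

Besides the shell and the picture viewer there is one more tool, called after "Call:" as a command line: name --pt "numbers of a row" for each row, then --argument value for the rest. play_rows: Moves the arm, as the interface text tells. Shifts and turns lie within -1 to 1; 1 stands for 1 m of shift or pi rad of turn. Its arguments: {"type":"object","properties":{"plan":{"type":"array","items":{"type":"array","items":{"type":"number"}}},"fingers":{"type":"number"},"force":{"type":"number"}},"required":["plan"]}

```bash
ls; mkdir -p pics; python3 - <<'E'
from plant import ctrl, optics
import cv2, numpy as np
o=ctrl.get_obs(); print({k:np.round(v,3).tolist() for k,v in o.items()})
ims=[]
for c in ["scene","side"]:
    d=optics.camera(c); cv2.imwrite(f"pics/{c}0.png",d["image"][:,:,::-1])
    print(c,[d[k] for k in("fx","fy","cx","cy","k1")],d["R"].tolist(),d["t"].tolist())
    for n in ["tub_center","lid_plate","lid_grip","catch_a","tub","stand_deck","sanding_block","offcut_pine"]:
        print(n,[(np.round(r["xy"]).tolist(),round(r["conf"],2)) for r in optics.tip_of(c,n)])
    for n in ["tub","lid_plate"]:
        print("rect",n,[(np.round(r["rect"]).tolist(),round(r["conf"],2)) for r in optics.outline_of(c,n)])
E
```

```text
pics
{'time': 0.0, 'q': [1.171, 0.265, 1.605, -0.0, 1.274, -0.037], 'qvel': [0.002, -0.0, -0.001, -0.002, -0.0, -0.0], 'effort': [0.0, -50.208, -35.689, 0.073, 0.029, -0.0], 'tcp_pos': [0.239, 0.63, 0.256], 'eef_rot': [[-0.001, -0.935, 0.355], [-0.002, 0.355, 0.935], [-1.0, 0.0, -0.002]], 'contact_force': [-0.657, 0.546, -0.138], 'wrist_torque': [0.026, -0.001, -0.027], 'finger_gap': 0.089}
scene [381.8445269208819, 381.8445269208819, 257.26935355674436, 189.5965665595278, 0.04060158996617528] [[0.6207072852534626, -0.783924500954847, 0.013595691816538693], [-0.5147930803152043, -0.42056694203457523, -0.747068625848569], [0.5913632982294892, 0.456711970579248, -0.6646078734387367]] [-0.1647738947829758, 0.41625057111788794, 0.5357993193196361]
tub_center [([206.0, 174.0], 0.61)]
lid_plate [([296.0, 233.0], 0.93), ([266.0, 203.0], 0.67), ([174.0, 162.0], 0.63)]
lid_grip [([301.0, 233.0], 0.75), ([265.0, 199.0], 0.55), ([172.0, 157.0], 0.52)]Traceback (most recent call last):
  File "<stdin>", line 9, in <module>
ValueError: it knows: lid_grip, lid_plate, offcut_pine, sanding_block, stand_deck, tub, tub_center
```

```bash
cat > h.py <<'E'
from plant import ctrl, optics
import cv2, numpy as np
np.set_printoptions(precision=4,suppress=True)
def ray(d,uv):
    D=np.array([d["k1"],0,0,0]);K=np.array([[d["fx"],0,d["cx"]],[0,d["fy"],d["cy"]],[0,0,1]])
    p=cv2.undistortPoints(np.array([[uv]],float),K,D)[0,0]
    R=np.array(d["R"]);t=np.array(d["t"])
    return -R.T@t, R.T@np.array([p[0],p[1],1])
def at_z(d,uv,z):
    c,v=ray(d,uv); return c+v*(z-c[2])/v[2]
def proj(d,X):
    R=np.array(d["R"]);t=np.array(d["t"]);X=np.atleast_2d(X)@R.T+t
    s=X[:,:2]/X[:,2:];r2=(s**2).sum(1,keepdims=True)
    return s*(1+d["k1"]*r2)*[d["fx"],d["fy"]]+[d["cx"],d["cy"]]
def tri(rays):
    A=0;b=0
    for c,v in rays:
        v=v/np.linalg.norm(v);P=np.eye(3)-np.outer(v,v);A=A+P;b=b+P@c
    return np.linalg.solve(A,b)
def save(d,n): cv2.imwrite("pics/"+n,d["image"][:,:,::-1])
Z=dict(tub_center=.0225,lid_plate=.011,lid_grip=.025,tub=0,sanding_block=0,offcut_pine=0,stand_deck=.05)
E
python3 - <<'E'
from h import *
ims=[]
for c in ["scene","side","wrist"]:
    d=optics.camera(c); ims.append(d["image"])
    print(c,"cam at",ray(d,(256,192))[0],ray(d,(256,192))[1])
    for n in Z:
        print(n,[(np.round(r["xy"]).tolist(),round(r["conf"],2),at_z(d,r["xy"],Z[n])[:2].round(3).tolist()) for r in optics.tip_of(c,n)])
s=lambda i:cv2.resize(i,(400,300))
cv2.imwrite("pics/a.png",np.vstack([np.hstack([s(ims[0]),s(ims[1])]),np.hstack([s(ims[2]),s(ims[2])*0])])[:,:,::-1])
E
```

```text
scene cam at [-0.0003 -0.1988  0.6693] [ 0.5861  0.4567 -0.6694]
tub_center [([207.0, 175.0], 0.81, [0.537, 0.386])]
lid_plate [([173.0, 163.0], 0.82, [0.523, 0.506]), ([267.0, 202.0], 0.74, [0.563, 0.205]), ([299.0, 237.0], 0.63, [0.518, 0.079]), ([260.0, 196.0], 0.54, [0.571, 0.233])]
lid_grip [([266.0, 199.0], 0.76, [0.559, 0.206]), ([300.0, 232.0], 0.68, [0.522, 0.079]), ([173.0, 156.0], 0.67, [0.536, 0.516])]
tub [([208.0, 182.0], 0.65, [0.537, 0.383])]
sanding_block [([289.0, 162.0], 0.75, [0.745, 0.263])]
offcut_pine [([201.0, 234.0], 0.63, [0.391, 0.266])]
stand_deck [([370.0, 271.0], 0.82, [0.503, -0.094]), ([288.0, 165.0], 0.41, [0.679, 0.224])]
side cam at [ 0.3387 -0.6824  0.4865] [ 0.2358  0.8699 -0.4333]
tub_center [([224.0, 171.0], 0.79, [0.539, 0.402])]
lid_plate [([244.0, 203.0], 0.79, [0.554, 0.218]), ([214.0, 159.0], 0.41, [0.532, 0.528])]
lid_grip [([248.0, 230.0], 0.72, [0.525, 0.068]), ([245.0, 200.0], 0.65, [0.551, 0.207]), ([214.0, 157.0], 0.37, [0.528, 0.512])]
tub []
sanding_block [([311.0, 192.0], 0.77, [0.744, 0.257])]
offcut_pine []
stand_deck [([258.0, 270.0], 0.97, [0.499, -0.106])]
wrist cam at [0.171  0.6566 0.3846] [ 0.2707 -0.0952 -0.958 ]
tub_center []
lid_plate [([254.0, 345.0], 0.62, [0.533, 0.518])]
lid_grip []
tub []
sanding_block []
offcut_pine []
stand_deck []
```

View pics/a.png

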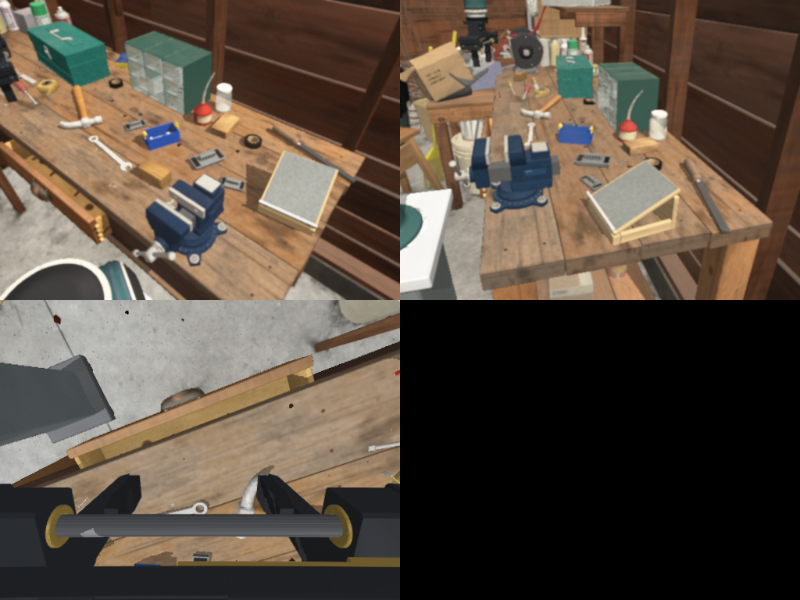

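```bash
python3 - <<'E'
from h import *
d=optics.camera("scene");e=optics.camera("side")
a=cv2.resize(d["image"][120:310,150:450],(800,507),interpolation=cv2.INTER_CUBIC)
cv2.imwrite("pics/b.png",a[:,:,::-1])
for n in ["lid_plate","tub"]:
  for r in optics.outline_of("scene",n):
    c,_=cv2.findContours(r["mask"].astype(np.uint8),cv2.RETR_EXTERNAL,cv2.CHAIN_APPROX_NONE)
    c=max(c,key=len)[:,0]
    z=.015 if n!="tub" else .045
    P=np.array([at_z(d,p,z)[:2] for p in c],np.float32)*1000
    print(n,r["conf"],r["rect"],cv2.minAreaRect(P))
E
```

```text
lid_plate 0.75 [299.8, 236.2, 34.1, 18.6] ((518.7647705078125, 84.03707885742188), (44.365352630615234, 72.56745910644531), 21.991443634033203)
lid_plate 0.56 [266.6, 203.3, 44.9, 30.2] ((557.6663818359375, 204.5966339111328), (64.53363800048828, 110.84503936767578), 66.25949096679688)
lid_plate 0.49 [173.9, 162.1, 30.5, 11.1] ((532.1249389648438, 509.9916687011719), (46.284854888916016, 69.97586822509766), 63.76197052001953)
tub 0.76 [206.8, 173.5, 46.7, 40.6] ((528.7787475585938, 367.68524169921875), (111.78082275390625, 137.61912536621094), 66.57393646240234)
```

View pics/b.png

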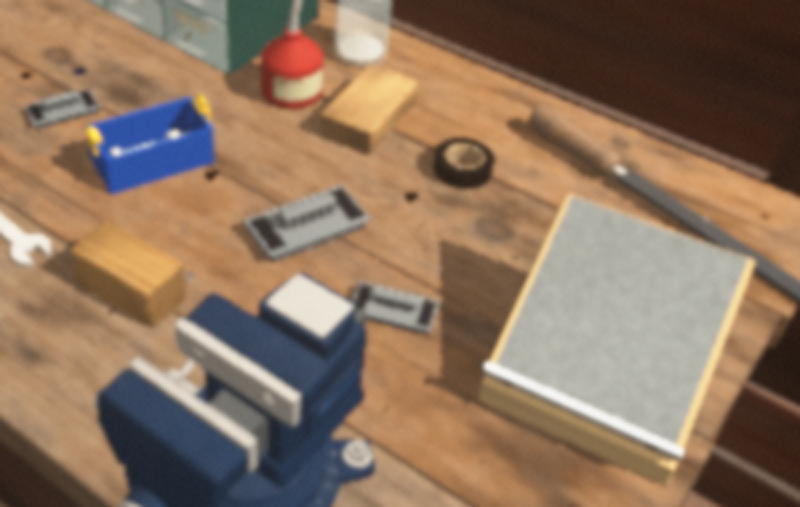

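Call:
play_rows --pt "0.26 -0.32 0.05 0 0 0" --pt "0.26 -0.32 0.05 0 0 0" --pt "0.26 -0.32 0.05 0 0 0" --pt "0.26 -0.32 0.05 0 0 0" --pt "0.26 -0.32 0.05 0 0 0" --pt "0.26 -0.32 0.05 0 0 0" --pt "0.26 -0.32 0.05 0 0 0" --pt "0.26 -0.32 0.05 0 0 0" --pt "0.26 -0.32 0.05 0 0 0" --pt "0.26 -0.32 0.05 0 0 0" --fingers 0

```text
time: 2.6
tcp_pos: [0.5009, 0.3095, 0.3082]
eef_rot: [[0.001, -0.934, 0.359], [0.0, 0.359, 0.934], [-1.0, -0.001, 0.001]]
contact_force: [0.2, 0.3, 0.2]
finger_gap: 0.0883
```

```bash
cat > look.py <<'E'
from h import *
import sys
o=ctrl.get_obs();print("t",o["time"],"tcp",o["tcp_pos"],"F",o["contact_force"],"q",o["q"],"gap",o["finger_gap"])
d=optics.camera("wrist");save(d,sys.argv[1])
print("cam",ray(d,(256,192)))
for n in ["lid_grip","lid_plate","tub_center","sanding_block","offcut_pine","stand_deck"]:
    print(n,[(np.round(r["xy"]).tolist(),round(r["conf"],2),at_z(d,r["xy"],Z[n])[:2].round(4).tolist()) for r in optics.tip_of("wrist",n)])
for n,z in [("lid_plate",.013),("tub",.045)]:
  for r in optics.outline_of("wrist",n):
    c,_=cv2.findContours(r["mask"].astype(np.uint8),cv2.RETR_EXTERNAL,cv2.CHAIN_APPROX_NONE)
    c=max(c,key=len)[:,0]
    P=np.array([at_z(d,p,z)[:2] for p in c],np.float32)*1000
    print(n,round(r["conf"],2),np.round(r["rect"]),cv2.minAreaRect(P))
E
python3 look.py w1.png
```

```text
t 2.6 tcp [0.5009 0.3095 0.3082] F [0.2409 0.2887 0.1766] q [ 0.5111  0.0736  1.7317  0.0001  1.3354 -0.693 ] gap 0.0882582012424086
cam (array([0.4324, 0.3352, 0.4351]), array([ 0.2711, -0.0958, -0.9578]))
lid_grip [([209.0, 218.0], 0.73, [0.5627, 0.2073]), ([390.0, 132.0], 0.6, [0.5327, 0.5125])]
lid_plate [([387.0, 133.0], 0.85, [0.5368, 0.5145]), ([135.0, 217.0], 0.62, [0.5208, 0.0878]), ([212.0, 213.0], 0.56, [0.5609, 0.2112])]
tub_center [([313.0, 168.0], 0.9, [0.5443, 0.3912])]
sanding_block [([275.0, 283.0], 0.65, [0.7338, 0.2611])]
offcut_pine [([216.0, 101.0], 0.9, [0.3982, 0.2863]), ([211.0, 214.0], 0.42, [0.5654, 0.205]), ([311.0, 165.0], 0.17, [0.5442, 0.3919])]
stand_deck []
lid_plate 0.84 [136. 218.  40.  37.] ((521.7664184570312, 90.70805358886719), (36.107662200927734, 72.29116821289062), 19.738086700439453)
lid_plate 0.84 [391. 130.  38.  49.] ((533.6444702148438, 517.4028930664062), (39.65620040893555, 73.35736083984375), 64.97769927978516)
lid_plate 0.6 [210. 212.  34.  59.] ((557.477783203125, 208.7861328125), (53.316497802734375, 108.17620849609375), 67.26546478271484)
tub 0.85 [316. 166.  53.  84.] ((537.0866088867188, 387.1336669921875), (64.45011138916016, 126.45329284667969), 65.25868225097656)
```

View pics/w1.png

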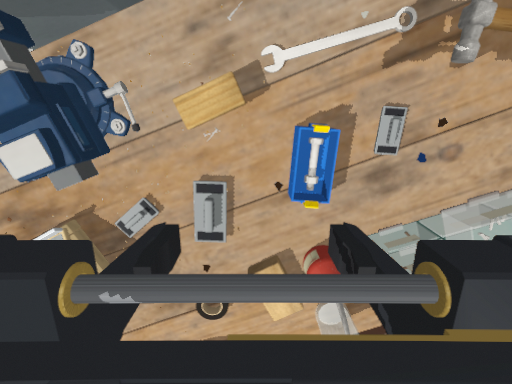

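```bash
python3 - <<'E'
from h import *
im=cv2.imread("pics/w1.png");d=optics.camera("wrist")
hsv=cv2.cvtColor(im,cv2.COLOR_BGR2HSV)
y=cv2.inRange(hsv,(20,150,120),(35,255,255))
n,l,s,c=cv2.connectedComponentsWithStats(y)
for i in range(1,n):
    if s[i,4]>15 and 100<c[i,1]<220 and 270<c[i,0]<350:
        print("yel",s[i],c[i],at_z(d,c[i],.059),at_z(d,c[i],.045))
b=cv2.inRange(hsv,(105,120,60),(125,255,255));b[:,:270]=0;b[:,350:]=0;b[:100]=0;b[215:]=0
k=max(cv2.findContours(b,0,1)[0],key=cv2.contourArea)[:,0]
P=np.array([at_z(d,p,.045)[:2] for p in k],np.float32)*1000
print("blue",cv2.minAreaRect(P))
g=cv2.minAreaRect(k);print(g)
for z in(.05,.1,.15): print("vise",z,at_z(d,(108,150),z),at_z(d,(55,165),z),at_z(d,(95,180),z))
sc=optics.camera("scene");sd=optics.camera("side")
o=[]
for cam,dd in(("scene",sc),("side",sd)):
    r=optics.tip_of(cam,"stand_deck")[0];print(cam,r);o.append(ray(dd,r["xy"]))
    m=optics.outline_of(cam,"stand_deck")[0]["mask"].astype(np.uint8)
    k=max(cv2.findContours(m,0,1)[0],key=cv2.contourArea)
    print("hull",cv2.approxPolyDP(cv2.convexHull(k),3,True)[:,0].tolist())
print("stand origin",tri(o))
big=lambda i:cv2.resize(i,None,fx=3,fy=3,interpolation=cv2.INTER_CUBIC)
cv2.imwrite("pics/st.png",np.vstack([big(sc["image"][185:305,320:440]),big(sd["image"][200:310,230:350])[:240]])[:600,:,::-1])
a=big(sc["image"][185:305,315:445]);b=big(sd["image"][200:320,235:365])
cv2.imwrite("pics/st.png",np.hstack([a,b])[:,:,::-1])
E
```

```text
yel [313 125  17   7  97] [320.9588 127.9485] [0.4828 0.4144 0.059 ] [0.4847 0.4172 0.045 ]
yel [303 201  16   7  97] [310.8557 204.0722] [0.5821 0.369  0.059 ] [0.5878 0.3702 0.045 ]
blue ((531.2012939453125, 390.7336120605469), (63.98612976074219, 115.33399963378906), 65.52020263671875)
((312.8846130371094, 163.923095703125), (44.90057373046875, 78.51398468017578), 7.125016689300537)
vise 0.05 [0.4067 0.1256 0.05  ] [0.3991 0.0445 0.05  ] [0.4385 0.0863 0.05  ]
vise 0.1 [0.4097 0.1531 0.1   ] [0.4031 0.0826 0.1   ] [0.4374 0.1189 0.1   ]
vise 0.15 [0.4128 0.1807 0.15  ] [0.4072 0.1207 0.15  ] [0.4364 0.1516 0.15  ]
scene {'xy': [365.8, 271.1], 'conf': 0.71}
hull [[362, 193], [432, 218], [403, 292], [332, 259]]
side {'xy': [258.9, 271.7], 'conf': 0.84}
hull [[315, 204], [358, 245], [274, 300], [238, 245]]
stand origin [ 0.5081 -0.0863  0.0334]
```

View pics/st.png

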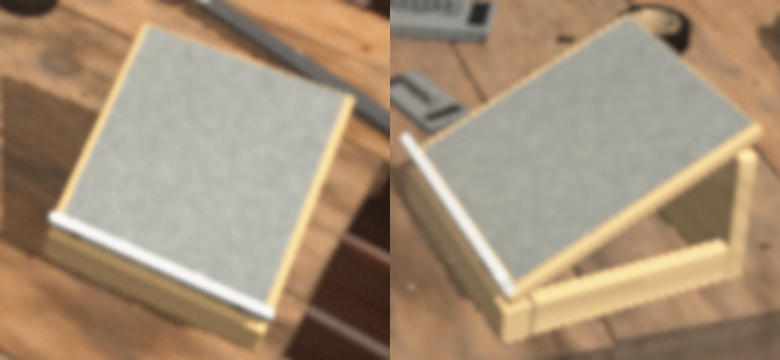

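```bash
python3 - <<'E'
from h import *
from scipy.optimize import least_squares
sc=optics.camera("scene");sd=optics.camera("side")
S=np.array([[363.3,194],[432.3,217.7],[331.7,257],[405.7,290.3]]);D=np.array([[315,205.7],[358.3,242.7],[239.3,245.7],[276.7,297.3]])
a=.436
def F(p):
    ps=p[3];w=p[4]/2;lx=p[5]
    u=np.array([np.cos(ps)*np.cos(a),np.sin(ps)*np.cos(a),np.sin(a)]);v=np.array([-np.sin(ps),np.cos(ps),0]);n=np.cross(u,v)
    return np.array([p[:3]+q[0]*u+q[1]*v+q[2]*n for q in [(.164,w,0),(.164,-w,0),(lx,w,.015),(lx,-w,.015)]])
def res(p):
    return np.r_[(proj(sc,F(p))-S).ravel(),(proj(sd,F(p))-D).ravel(),(p[5]+.002)/.002]
for ps in(0.,-.6,.6):
    r=least_squares(res,[.51,-.086,.03,ps,.15,0]);print(r.x,r.cost);
print(r.fun)
print("oil",at_z(sc,(259.5,157.5),0),"bottle",at_z(sc,(285,140),0))
E
```

```text
[ 0.5081 -0.0917  0.0311  0.1506  0.1498 -0.0021] 11.691720255932914
[ 0.5081 -0.0917  0.0311  0.1506  0.1498 -0.0021] 11.69172025593304
[ 0.5081 -0.0917  0.0311  0.1506  0.1498 -0.0021] 11.69172025593308
[-1.476  -0.8538  0.0525  0.1949  0.4834  0.6536  0.8818 -0.5002 -0.7427
  0.2203  1.7226  1.4549  0.8846  1.482  -1.9735 -2.4873 -0.0472]
oil [0.7096 0.3434 0.    ] bottle [0.8303 0.3379 0.    ]
```

Call:
play_rows --pt "0.025 -0.05 -0.08 0 0 -0.007" --pt "0.05 -0.09 -0.12 0 0 -0.014" --pt "0.05 -0.1 -0.16 0 0 -0.014" --pt "0.05 -0.1 -0.16 0 0 -0.014" --pt "0.05 -0.1 -0.16 0 0 -0.014" --pt "0.05 -0.1 -0.16 0 0 -0.014" --pt "0.05 -0.1 -0.16 0 0 -0.014"

```text
time: 4.2
tcp_pos: [0.5509, 0.2122, 0.15]
eef_rot: [[0.003, -0.918, 0.395], [0.002, 0.395, 0.918], [-1.0, -0.002, 0.003]]
contact_force: [0.8, 0.2, -0.0]
finger_gap: 0.088
```

```bash
python3 look.py w2.png
```

```text
t 4.2 tcp [0.5509 0.2122 0.15  ] F [ 0.7718  0.1991 -0.0087] q [ 0.3252  0.1932  1.8987  0.0005  1.0462 -0.8392] gap 0.08801111116733255
cam (array([0.4831, 0.2404, 0.2767]), array([ 0.2694, -0.1055, -0.9573]))
lid_grip [([255.0, 199.0], 0.74, [0.5598, 0.209]), ([129.0, 207.0], 0.57, [0.5183, 0.0922])]
lid_plate [([253.0, 192.0], 0.88, [0.5562, 0.2085]), ([133.0, 209.0], 0.81, [0.5239, 0.0867])]
tub_center [([434.0, 100.0], 0.92, [0.5391, 0.3912])]
sanding_block [([351.0, 302.0], 0.86, [0.7351, 0.26])]
offcut_pine []
stand_deck []
lid_plate 0.77 [253. 190.  55.  99.] ((557.812255859375, 209.22659301757812), (54.91107177734375, 107.4861068725586), 66.9169921875)
lid_plate 0.74 [135. 207.  67.  61.] ((522.3109741210938, 90.47222900390625), (35.64773941040039, 72.0330581665039), 19.46223258972168)
lid_plate 0.24 [473.  17.  48.  20.] ((486.1317443847656, 440.96661376953125), (39.974273681640625, 14.409814834594727), 62.74138641357422)
tub 0.78 [446.  89. 132. 166.] ((531.8394165039062, 380.8645935058594), (79.9251708984375, 124.85478210449219), 65.2602767944336)
```

View pics/w2.png

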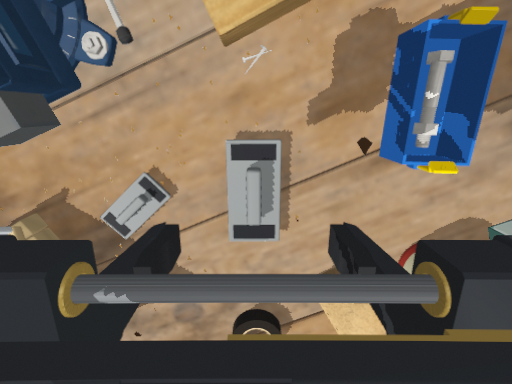

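Call:
play_rows --pt "0.007 -0.003 -0.045 0 0 0" --pt "0.007 -0.003 -0.08 0 0 0" --pt "0.007 -0.003 -0.1 0 0 0" --pt "0.007 -0.003 -0.111 0 0 0" --pt "0.007 -0.003 -0.111 0 0 0" --pt "0.007 -0.003 -0.111 0 0 0"

```text
time: 5.25
tcp_pos: [0.5573, 0.2083, 0.0375]
eef_rot: [[0.001, -0.918, 0.396], [0.0, 0.396, 0.918], [-1.0, -0.001, 0.001]]
contact_force: [0.3, -0.7, 0.3]
finger_gap: 0.0882
```

```bash
python3 look.py w3.png|head -4
```

```text
t 5.25 tcp [0.5573 0.2083 0.0375] F [ 0.3024 -0.7245  0.3136] q [ 0.3158  0.3395  1.9545 -0.      0.8464 -0.8481] gap 0.0882066218374813
cam (array([0.4898, 0.2367, 0.1644]), array([ 0.2674, -0.1067, -0.9577]))
lid_grip [([254.0, 246.0], 0.93, [0.5576, 0.2074])]
lid_plate [([255.0, 233.0], 0.73, [0.5569, 0.2084])]
```

Call:
play_rows --pt "0 0 0 0 0 0" --pt "0 0 0 0 0 0" --pt "0 0 0 0 0 0" --pt "0 0 0 0 0 0" --pt "0 0 0 0 0 0" --pt "0 0 0 0 0 0" --pt "0 0 0 0 0 0" --fingers 1 --force 40

```text
time: 6.4
tcp_pos: [0.5566, 0.208, 0.0367]
eef_rot: [[0.0, -0.918, 0.396], [-0.0, 0.396, 0.918], [-1.0, -0.0, -0.0]]
contact_force: [0.1, -0.4, -0.6]
finger_gap: 0.0344
```

Call:
play_rows --pt "0 0 0.03 0 0 0" --pt "0 0 0.075 0 0 0" --pt "-0.01 0.03 0.11 0 0 -0.004" --pt "-0.02 0.07 0.13 0 0 -0.006" --pt "-0.02 0.11 0.13 0 0 -0.006" --pt "-0.02 0.14 0.13 0 0 -0.006" --pt "-0.02 0.14 0.13 0 0 -0.006" --pt "-0.02 0.14 0.13 0 0 -0.006" --pt "-0.02 0.14 0.13 0 0 -0.006"

```text
time: 7.3
tcp_pos: [0.5363, 0.3469, 0.1662]
eef_rot: [[-0.001, -0.911, 0.413], [-0.001, 0.413, 0.911], [-1.0, 0.0, -0.001]]
contact_force: [0.1, 0.4, -0.1]
finger_gap: 0.0008
```

```bash
python3 look.py w4.png
```

```text
t 7.3 tcp [0.5363 0.3469 0.1662] F [ 0.1123  0.3734 -0.0831] q [ 0.5355  0.2665  1.7755 -0.0005  1.101  -0.6091] gap 0.000800524084883072
cam (array([0.4696, 0.3768, 0.2931]), array([ 0.2632, -0.1132, -0.9581]))
lid_grip [([43.0, 262.0], 0.97, [0.5198, 0.0966]), ([416.0, 114.0], 0.85, [0.5353, 0.5148]), ([149.0, 253.0], 0.61, [0.5579, 0.2085])]
lid_plate [([50.0, 260.0], 0.97, [0.5231, 0.0903]), ([408.0, 111.0], 0.97, [0.533, 0.5156]), ([154.0, 245.0], 0.56, [0.5567, 0.2107])]
tub_center [([296.0, 170.0], 0.6, [0.5395, 0.3912])]
sanding_block [([255.0, 338.0], 0.69, [0.7346, 0.2577])]
offcut_pine [([137.0, 85.0], 0.86, [0.3978, 0.2796])]
stand_deck []
lid_plate 0.87 [147. 232.  53.  60.] ((541.9763793945312, 214.75096130371094), (55.219215393066406, 76.10452270507812), 66.69388580322266)
lid_plate 0.72 [ 53. 252.  58.  41.] ((520.7653198242188, 95.61375427246094), (36.023681640625, 73.28252410888672), 20.014122009277344)
lid_plate 0.68 [412. 113.  54.  73.] ((534.1237182617188, 516.8792724609375), (40.013214111328125, 72.34469604492188), 66.71451568603516)
lid_plate 0.49 [301. 112.  29.  15.] ((489.1214294433594, 419.86273193359375), (25.696481704711914, 12.502204895019531), 68.9158706665039)
tub 0.67 [300. 172.  71. 133.] ((539.2561645507812, 388.54449462890625), (59.652549743652344, 125.78739929199219), 65.31426239013672)
```

View pics/w4.png

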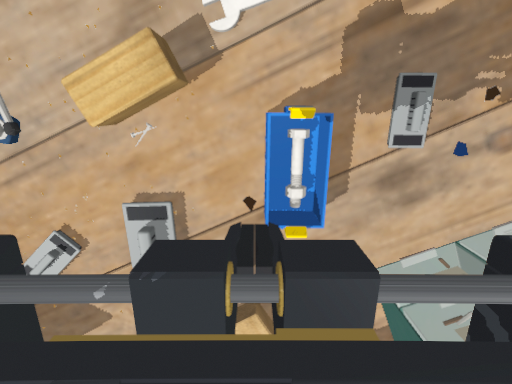

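```bash
cat > tub.py <<'E'
from h import *
def tub(d,box):
    hsv=cv2.cvtColor(d["image"],cv2.COLOR_RGB2HSV);x0,x1,y0,y1=box
    m=np.zeros(hsv.shape[:2],np.uint8);m[y0:y1,x0:x1]=255
    y=cv2.inRange(hsv,(20,150,120),(35,255,255))&m
    n,l,s,c=cv2.connectedComponentsWithStats(y)
    for i in range(1,n):
        if s[i,4]>30: print("yel",s[i],c[i],at_z(d,c[i],.059))
    b=cv2.inRange(hsv,(105,120,60),(125,255,255))&m
    k=max(cv2.findContours(b,0,1)[0],key=cv2.contourArea)[:,0]
    g=cv2.minAreaRect(k);print("px",g)
    # rim quad corners: fit rim rectangle at z=.045 is outermost for bench-level spreading
    q=cv2.approxPolyDP(cv2.convexHull(k),4,True)[:,0]
    P=np.array([at_z(d,p,.045)[:2] for p in q]);print(q.tolist(),P.tolist())
E
python3 - <<'E'
from tub import *
d=optics.camera("wrist");tub(d,(255,345,95,245))
E
```

```text
yel [288 107  26  11 260] [300.6077 111.85  ] [0.4866 0.4125 0.059 ]
yel [283 226  23  12 245] [294.5143 231.4122] [0.5851 0.367  0.059 ]
px ((296.8368225097656, 166.85325622558594), (66.21932983398438, 121.1561279296875), 1.3639274835586548)
[[265, 113], [284, 106], [331, 113], [322, 226], [265, 224]] [[0.47540072019712126, 0.38561563514967606], [0.4769252049785468, 0.40315705908327376], [0.49960512655203015, 0.4385992886965187], [0.5978872039035972, 0.3935249537977784], [0.5724206904912194, 0.3427531074304527]]
```

Call:
play_rows --pt "0 -0.04 0 0 0 0.006" --pt "0.01 -0.08 0 0 0 0.006" --pt "0.02 -0.12 -0.01 0 0 0.006" --pt "0.021 -0.139 -0.03 0 0 0.006" --pt "0.021 -0.139 -0.06 0 0 0.006" --pt "0.021 -0.139 -0.06 0 0 0.006" --pt "0.021 -0.139 -0.06 0 0 0.006" --fingers 0.5

```text
time: 8.5
tcp_pos: [0.5571, 0.209, 0.1064]
eef_rot: [[-0.002, -0.918, 0.396], [-0.0, 0.396, 0.918], [-1.0, 0.001, -0.001]]
contact_force: [-0.1, 0.2, 0.8]
finger_gap: 0.0441
```

Call:
play_rows --pt "0 0 -0.04 0 0 0" --pt "0 0 -0.06 0 0 0" --pt "0 0 -0.07 0 0 0" --pt "0 0 -0.07 0 0 0" --pt "0 0 -0.07 0 0 0"

```text
time: 9.0
tcp_pos: [0.5588, 0.2099, 0.0383]
eef_rot: [[0.002, -0.919, 0.395], [0.001, 0.395, 0.919], [-1.0, -0.002, 0.002]]
contact_force: [0.5, 0.0, -0.5]
finger_gap: 0.0442
```

Call:
play_rows --pt "0 0 0 0 0 0" --pt "0 0 0 0 0 0" --pt "0 0 0 0 0 0" --pt "0 0 0 0 0 0" --pt "0 0 0 0 0 0" --pt "0 0 0 0 0 0" --pt "0 0 0 0 0 0" --fingers 1 --force 40

```text
time: 9.7
tcp_pos: [0.5579, 0.2091, 0.0372]
eef_rot: [[0.001, -0.918, 0.396], [0.0, 0.396, 0.918], [-1.0, -0.0, 0.0]]
contact_force: [-1.9, -0.8, 4.4]
finger_gap: 0.0139
```

Call:
play_rows --pt "0 0 0.03 0 0 0" --pt "0 0.01 0.07 0 0 -0.003" --pt "-0.005 0.05 0.095 0 0 -0.006" --pt "-0.012 0.1 0.095 0 0 -0.007" --pt "-0.018 0.145 0.095 0 0 -0.007" --pt "-0.022 0.181 0.095 0 0 -0.007" --pt "-0.022 0.181 0.095 0 0 -0.007" --pt "-0.022 0.181 0.095 0 0 -0.007" --pt "-0.022 0.181 0.095 0 0 -0.007"

```text
time: 10.6
tcp_pos: [0.5352, 0.3889, 0.1309]
eef_rot: [[-0.001, -0.909, 0.416], [-0.001, 0.416, 0.909], [-1.0, 0.001, -0.002]]
contact_force: [1.3, -0.4, -0.4]
finger_gap: 0.0137
```

```bash
python3 look.py w5.png
```

```text
t 10.6 tcp [0.5352 0.3889 0.1309] F [ 1.3005 -0.4062 -0.4375] q [ 0.5909  0.3403  1.75   -0.0005  1.0531 -0.5505] gap 0.013676418686743668
cam (array([0.4687, 0.419 , 0.2578]), array([ 0.2626, -0.1143, -0.9582]))
lid_grip [([389.0, 134.0], 0.82, [0.533, 0.5141]), ([256.0, 245.0], 0.76, [0.5806, 0.3687])]
lid_plate [([386.0, 133.0], 0.74, [0.535, 0.5181]), ([256.0, 234.0], 0.71, [0.5764, 0.3707])]
tub_center []
sanding_block []
offcut_pine [([83.0, 99.0], 0.63, [0.3949, 0.2827])]
stand_deck []
lid_plate 0.98 [252. 228.  95. 166.] ((555.8147583007812, 378.9212646484375), (89.04264068603516, 131.95924377441406), 66.1991958618164)
lid_plate 0.62 [389. 132.  53.  82.] ((534.6220092773438, 517.4691772460938), (38.20328140258789, 72.02344512939453), 65.62471771240234)
tub 0.83 [261. 136.  77.  15.] ((487.78271484375, 413.6861267089844), (56.997501373291016, 12.98863410949707), 65.35074615478516)
```

View pics/w5.png

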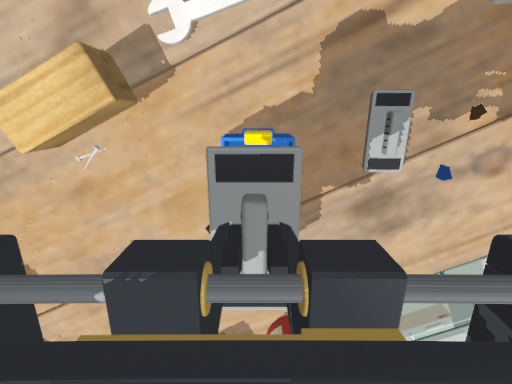

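```bash
cat > rel.py <<'E'
from h import *
d=optics.camera("wrist");o=ctrl.get_obs();T=np.array(o["tcp_pos"]);R=np.array(o["eef_rot"])
zl=T[2]-.0225
def f(n,p,z):
    print(n,((at_z(d,p,z)-T)@R)[1:]*1000)
f("lidL",(208,148.5),zl);f("lidR",(301,147.5),zl);f("lid rearL",(214,230),zl)
hsv=cv2.cvtColor(d["image"],cv2.COLOR_RGB2HSV)
m=np.zeros(hsv.shape[:2],np.uint8);m[120:150,210:310]=255
y=cv2.inRange(hsv,(20,150,120),(35,255,255))&m
b=cv2.inRange(hsv,(105,120,60),(125,255,255))&m
for n,k,z in(("yel",y,.059),("blue",b,.045)):
    v,u=np.nonzero(k);print(n,u.min(),u.max(),v.min(),v.max(),u.mean())
    f(n+" minmax u",(u.min()-.5,v[u==u.min()].mean()),z);f("",(u.max()+.5,v[u==u.max()].mean()),z);f("top",(u[v==v.min()].mean(),v.min()-.5),z)
tc=np.array([.536,.390,0]);print("tub est in tool",((tc-T)@R)[1:]*1000,"ang",np.degrees(np.arctan2(R[1,2],R[0,2])))
E
python3 rel.py
```

```text
lidL [ 53.2646 -25.9638]
lidR [53.7384 25.2026]
lid rearL [  4.428  -24.7594]
yel 243 269 131 143 256.3443113772455
yel minmax u [56.7211 -8.9828]
 [54.9075 10.6309]
top [59.5446  1.1702]
blue 220 293 128 146 256.34615384615387
blue minmax u [ 50.4847 -27.6119]
 [50.9145 30.2016]
top [60.8748 -6.7999]
tub est in tool [-0.1777  0.3014] ang 65.40623655375062
```

Call:
play_rows --pt "0.0005 0.001 -0.025 0 0 0" --pt "0.0005 0.001 -0.041 0 0 0" --pt "0.0005 0.001 -0.047 0 0 0" --pt "0.0005 0.001 -0.047 0 0 0" --pt "0.0005 0.001 -0.047 0 0 0"

```text
time: 11.6
tcp_pos: [0.5356, 0.3908, 0.0843]
eef_rot: [[-0.001, -0.909, 0.416], [-0.001, 0.416, 0.909], [-1.0, 0.001, -0.001]]
contact_force: [-0.0, -0.2, -1.2]
finger_gap: 0.0133
```

```bash
python3 - <<'E'
from h import *
o=ctrl.get_obs();print(o["tcp_pos"],o["contact_force"],o["wrist_torque"])
w=optics.camera("wrist")["image"][90:290,170:340];s=optics.camera("side")["image"][140:200,190:260];c=optics.camera("scene")["image"][130:210,160:260]
f=lambda i,k:cv2.resize(i,k,interpolation=cv2.INTER_CUBIC)
cv2.imwrite("pics/c1.png",np.hstack([f(w,(400,470)),np.vstack([f(s,(390,235)),f(c,(390,235))])])[:,:,::-1])
E
```

```text
[0.5356 0.3908 0.0843] [-0.0305 -0.2047 -1.2075] [-0.1004  0.0215 -0.0363]
```

View pics/c1.png

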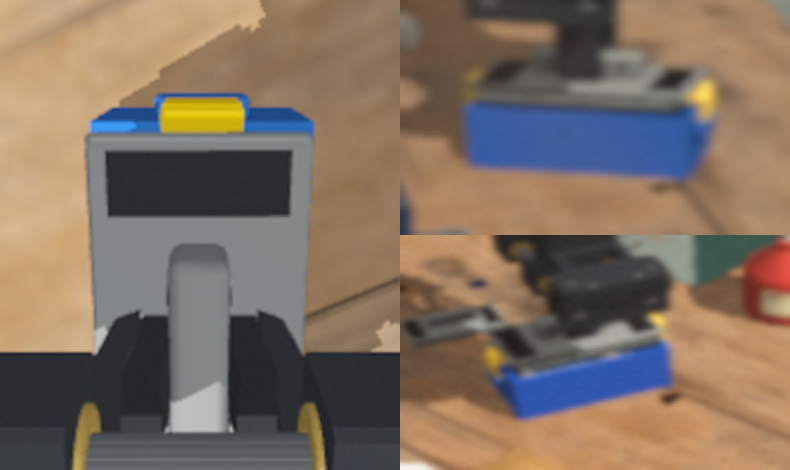

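Call:
play_rows --pt "0.0003 0.0005 -0.003 0 0 0" --pt "0.0003 0.0005 -0.005 0 0 0" --pt "0.0003 0.0005 -0.007 0 0 0" --pt "0.0003 0.0005 -0.009 0 0 0" --pt "0.0003 0.0005 -0.009 0 0 0"

```text
time: 12.25
tcp_pos: [0.5375, 0.3926, 0.0774]
eef_rot: [[0.003, -0.909, 0.416], [0.002, 0.416, 0.909], [-1.0, -0.002, 0.003]]
contact_force: [-1.0, 0.5, 4.3]
finger_gap: 0.0135
```

Call:
play_rows --pt "0 0 -0.002 0 0 0" --pt "0 0 -0.004 0 0 0" --pt "0 0 -0.006 0 0 0" --pt "0 0 -0.006 0 0 0"

```text
time: 12.65
tcp_pos: [0.5365, 0.3918, 0.0711]
eef_rot: [[0.0, -0.909, 0.416], [0.0, 0.416, 0.909], [-1.0, -0.0, 0.0]]
contact_force: [-3.2, -1.7, 8.9]
finger_gap: 0.0134
```

Call:
play_rows --pt "0 0 -0.002 0 0 0" --pt "0 0 -0.003 0 0 0" --pt "0 0 -0.004 0 0 0" --pt "0 0 -0.004 0 0 0"

```text
time: 13.05
tcp_pos: [0.5367, 0.392, 0.0709]
eef_rot: [[0.001, -0.91, 0.416], [0.001, 0.416, 0.91], [-1.0, -0.0, 0.001]]
contact_force: [-9.7, -6.6, 27.4]
finger_gap: 0.0137
```

```bash
python3 - <<'E'
from h import *
o=ctrl.get_obs();print(o["tcp_pos"],o["contact_force"],o["wrist_torque"])
w=optics.camera("wrist")["image"][90:290,170:340];s=optics.camera("side")["image"][140:200,190:260];c=optics.camera("scene")["image"][130:210,160:260]
f=lambda i,k:cv2.resize(i,k,interpolation=cv2.INTER_CUBIC)
cv2.imwrite("pics/c2.png",np.hstack([f(w,(400,470)),np.vstack([f(s,(390,235)),f(c,(390,235))])])[:,:,::-1])
E
```

```text
[0.5367 0.392  0.0709] [-9.7151 -6.5875 27.3928] [-0.9407  1.6006  0.0089]
```

View pics/c2.png

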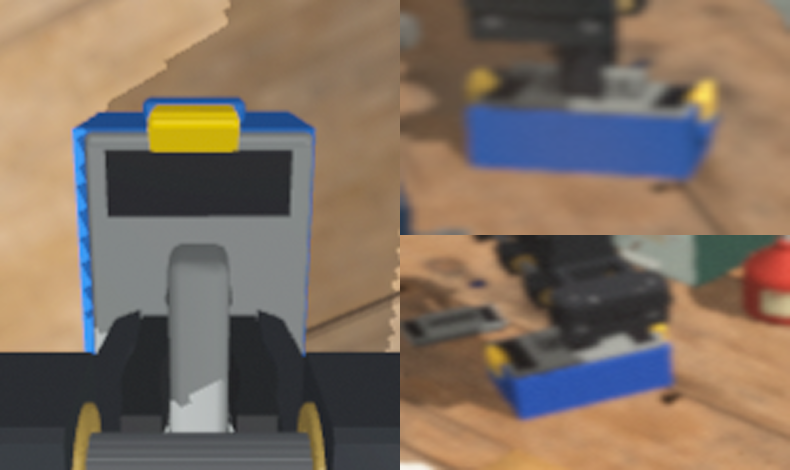

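```bash
python3 - <<'E'
from h import *
from scipy.spatial.transform import Rotation as Ro
o=ctrl.get_obs();T=np.array(o["tcp_pos"]);R=np.array(o["eef_rot"])
w=optics.camera("wrist");sc=optics.camera("scene");sd=optics.camera("side")
Rw=np.array(w["R"]);c=-Rw.T@np.array(w["t"])
off=R.T@(c-T);rel=Rw@R; print("cam off tool",off)
# w1 camera
R1=np.array([[.001,-.934,.359],[0,.359,.934],[-1,-.001,.001]]);T1=np.array([.5009,.3095,.3082])
w1=dict(w);w1["R"]=rel@R1.T;w1["t"]=-w1["R"]@(T1+R1@off)
print("anvil top",tri([ray(sc,(266,232)),ray(w1,(25,155))]))
for n,p,z in [("anvil R corner",(281,236),.13),("lugR",(284,290),.02),("jaw R",(262,275),.13),("jaw low R",(246,293),.13)]:
    print(n,at_z(sc,p,z))
ps=.1506;a=.436
u=np.array([np.cos(ps)*np.cos(a),np.sin(ps)*np.cos(a),np.sin(a)]);v=np.array([-np.sin(ps),np.cos(ps),0]);n=np.cross(u,v)
Rt=np.c_[-n,-u,v]
th=np.radians(65.44);Rn=np.c_[[0,0,-1],[-np.sin(th),np.cos(th),0],[np.cos(th),np.sin(th),0]]
print("turn/pi",Ro.from_matrix(Rt@Rn.T).as_rotvec()/np.pi)
O=np.array([.5081,-.0917,.0311])
for dx,dz in((.055,.071),(.060,.10),(.060,.078)): print(dx,dz,O+dx*u+dz*n, O+dx*u+dz*n-T)
E
```

```text
cam off tool [-0.1269  0.0731 -0.0005]
anvil top [0.3884 0.0819 0.1361]
anvil R corner [0.4053 0.0563 0.13  ]
lugR [0.3772 0.0216 0.02  ]
jaw R [0.3138 0.0303 0.13  ]
jaw low R [0.2698 0.0291 0.13  ]
turn/pi [-0.0195 -0.1394  0.1814]
0.055 0.071 [ 0.5277 -0.0887  0.1187] [-0.009  -0.4807  0.0478]
0.06 0.1 [ 0.5201 -0.0899  0.1471] [-0.0166 -0.4818  0.0762]
0.06 0.078 [ 0.5293 -0.0885  0.1271] [-0.0074 -0.4804  0.0562]
```

Call:
play_rows --pt "0 0 0.004 0 0 0" --pt "0 0 0.02 0 0 0" --pt "0 0 0.05 0 0 0" --pt "0 0 0.05 0 0 0" --pt "0 0 0.05 0 0 0" --force 55

```text
time: 13.85
tcp_pos: [0.5366, 0.3917, 0.1157]
eef_rot: [[0.001, -0.909, 0.416], [0.0, 0.416, 0.909], [-1.0, -0.001, 0.001]]
contact_force: [0.4, 0.3, -3.1]
finger_gap: 0.0135
```

```bash
python3 - <<'E'
from h import *
o=ctrl.get_obs();print(o["tcp_pos"],o["contact_force"],o["wrist_torque"],o["finger_gap"])
w=optics.camera("wrist")["image"][90:290,170:340];s=optics.camera("side")["image"][115:195,185:265];c=optics.camera("scene")["image"][110:210,160:260]
f=lambda i,k:cv2.resize(i,k,interpolation=cv2.INTER_CUBIC)
cv2.imwrite("pics/c3.png",np.hstack([f(w,(400,470)),np.vstack([f(s,(390,290)),f(c,(390,290))])[:470]])[:,:,::-1])
E
```

```text
[0.5366 0.3917 0.1157] [ 0.3949  0.297  -3.1471] [0.0559 0.0218 0.0116] 0.013491336522356229
```

View pics/c3.png

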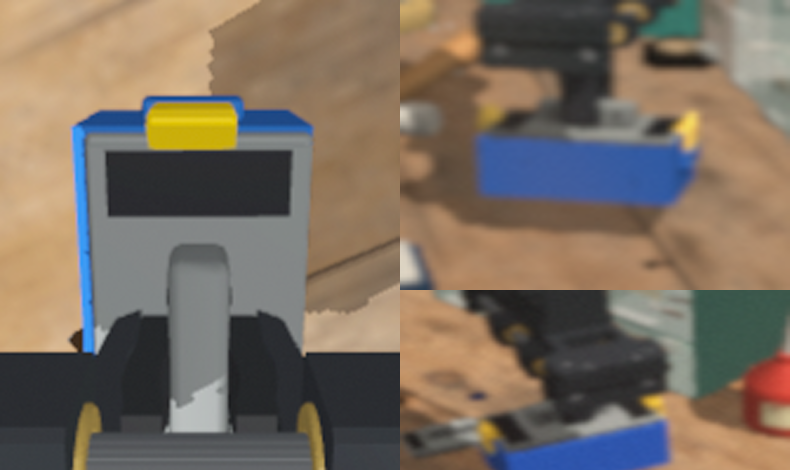

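Call:
play_rows --pt "0 -0.01 0.03 0 0 0" --pt "0 -0.03 0.07 0 0 0.02" --pt "0 -0.06 0.11 -0.002 -0.01 0.04" --pt "0 -0.1 0.14 -0.004 -0.025 0.06" --pt "0 -0.14 0.14 -0.006 -0.04 0.08" --pt "0 -0.18 0.14 -0.008 -0.055 0.1" --pt "0 -0.22 0.14 -0.01 -0.07 0.12" --pt "-0.005 -0.26 0.14 -0.012 -0.09 0.14" --pt "-0.01 -0.3 0.14 -0.015 -0.11 0.16" --pt "-0.01 -0.34 0.14 -0.0195 -0.1394 0.1814"

```text
time: 15.0
tcp_pos: [0.525, 0.0521, 0.254]
eef_rot: [[0.414, -0.898, -0.151], [0.063, -0.137, 0.989], [-0.908, -0.419, -0.0]]
contact_force: [2.0, 0.5, -4.3]
finger_gap: 0.0136
```

```bash
python3 - <<'E'
from h import *
o=ctrl.get_obs();print(o["tcp_pos"],o["eef_rot"],o["contact_force"],o["q"],o["finger_gap"])
d=optics.camera("wrist");save(d,"w6.png")
for r in optics.tip_of("wrist","stand_deck"): print(r["conf"],r["xy"],at_z(d,r["xy"],.031))
E
```

```text
[0.525  0.0521 0.254 ] [[ 0.4139 -0.8977 -0.1509]
 [ 0.0631 -0.137   0.9886]
 [-0.9081 -0.4187 -0.0001]] [ 1.9668  0.542  -4.3197] [ 0.0176 -0.2718  2.1998  0.0789  0.7866 -1.7483] 0.013593965042387364
0.8 [123.5, 54.5] [ 0.506 -0.089  0.031]
```

Call:
play_rows --pt "0 -0.04 0 0 0 0" --pt "0 -0.08 0 0 0 0" --pt "-0.01 -0.12 -0.01 0 0 0" --pt "-0.01 -0.1405 -0.04 0 0 0" --pt "-0.004 -0.1405 -0.08 0 0 0" --pt "-0.004 -0.1405 -0.106 0 0 0" --pt "-0.004 -0.1405 -0.106 0 0 0" --pt "-0.004 -0.1405 -0.106 0 0 0" --pt "-0.004 -0.1405 -0.106 0 0 0"

```text
time: 16.0
tcp_pos: [0.5239, -0.0872, 0.1515]
eef_rot: [[0.416, -0.897, -0.148], [0.063, -0.134, 0.989], [-0.907, -0.421, 0.0]]
contact_force: [0.6, -0.7, -3.6]
finger_gap: 0.0133
```

```bash
python3 - <<'E'
from h import *
o=ctrl.get_obs();print(o["tcp_pos"],o["eef_rot"],o["contact_force"],o["finger_gap"])
d=optics.camera("wrist");s=optics.camera("side");c=optics.camera("scene")
for n,k in(("wrist",d),("scene",c),("side",s)):
  for t in("stand_deck","tub_center"):
    print(n,t,[(r["conf"],r["xy"]) for r in optics.tip_of(n,t)])
f=lambda i,k:cv2.resize(i,k,interpolation=cv2.INTER_CUBIC)
cv2.imwrite("pics/c4.png",np.hstack([f(d["image"],(400,300)),f(s["image"][170:320,210:380],(400,353))[:300]])[:,:,::-1])
cv2.imwrite("pics/c4.png",np.vstack([np.hstack([f(d["image"],(400,300)),f(s["image"][180:312,210:386],(400,300))]),np.hstack([f(c["image"][170:302,300:476],(400,300))]*2)])[:,:,::-1])
E
```

```text
[ 0.5239 -0.0872  0.1515] [[ 0.4164 -0.8971 -0.1479]
 [ 0.0625 -0.134   0.989 ]
 [-0.907  -0.4211  0.0003]] [ 0.6043 -0.6587 -3.5756] 0.013342284965090292
wrist stand_deck [(0.56, [254.4, 120.4])]
wrist tub_center []
scene stand_deck [(0.74, [371.2, 273.6])]
scene tub_center []
side stand_deck [(0.55, [259.8, 274.2])]
side tub_center []
```

View pics/c4.png

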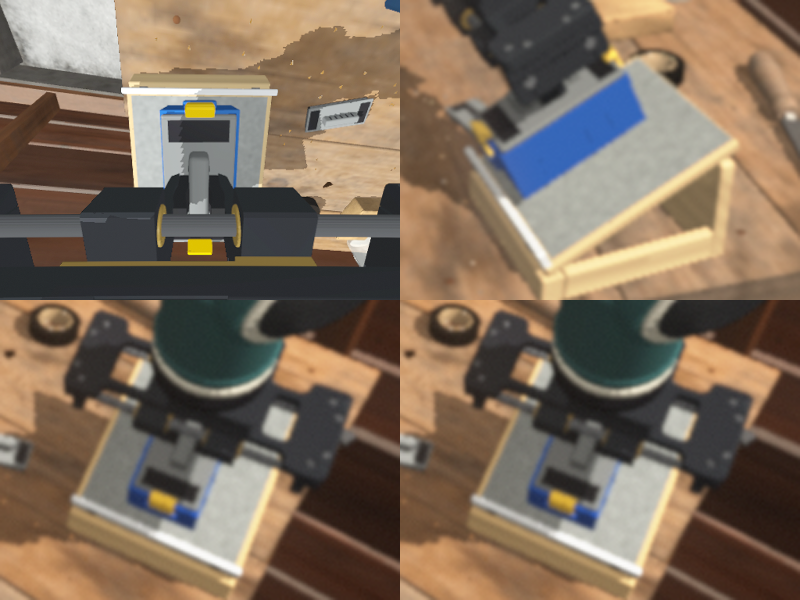

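Call:
play_rows --pt "0.0025 0.0004 -0.01 0 0 0" --pt "0.005 0.0007 -0.02 0 0 0" --pt "0.0064 0.0009 -0.0257 0 0 0" --pt "0.0064 0.0009 -0.0257 0 0 0" --pt "0.0064 0.0009 -0.0257 0 0 0"

```text
time: 16.95
tcp_pos: [0.5281, -0.086, 0.1244]
eef_rot: [[0.413, -0.899, -0.149], [0.064, -0.134, 0.989], [-0.909, -0.418, 0.003]]
contact_force: [-15.4, 0.5, 15.1]
finger_gap: 0.0139
```

Call:
play_rows --pt "-0.0017 -0.0003 0.0036 0 0 0" --pt "0.0035 0.0005 0.0056 0 0 0" --pt "0.0055 0.0008 0.007 0 0 0" --pt "0.0055 0.0008 0.007 0 0 0"

```text
time: 17.35
tcp_pos: [0.5349, -0.0855, 0.1309]
eef_rot: [[0.414, -0.898, -0.148], [0.063, -0.133, 0.989], [-0.908, -0.419, 0.001]]
contact_force: [0.5, -0.6, -3.2]
finger_gap: 0.0136
```

Call:
play_rows --pt "0.0004 0 -0.0009 0 0 0" --pt "0.0008 0.0001 -0.0018 0 0 0" --pt "0.0008 0.0001 -0.0018 0 0 0"

```text
time: 17.65
tcp_pos: [0.535, -0.0854, 0.1289]
eef_rot: [[0.414, -0.898, -0.147], [0.063, -0.133, 0.989], [-0.908, -0.419, 0.002]]
contact_force: [0.2, -0.6, -3.4]
finger_gap: 0.0135
```

Call:
play_rows --pt "0.0004 0 -0.0009 0 0 0" --pt "0.0008 0.0001 -0.0018 0 0 0" --pt "0.0008 0.0001 -0.0018 0 0 0"

```text
time: 17.95
tcp_pos: [0.5354, -0.0854, 0.1279]
eef_rot: [[0.414, -0.898, -0.148], [0.063, -0.134, 0.989], [-0.908, -0.418, 0.001]]
contact_force: [-8.7, -0.5, 6.2]
finger_gap: 0.0135
```

Call:
play_rows --pt "-0.0006 0 0.0014 0 0 0" --pt "-0.004 -0.0005 -0.0003 0 0 0" --pt "-0.0078 -0.0011 -0.002 0 0 0" --pt "-0.0078 -0.0011 -0.002 0 0 0"

```text
time: 18.35
tcp_pos: [0.5274, -0.0864, 0.1249]
eef_rot: [[0.413, -0.899, -0.147], [0.063, -0.133, 0.989], [-0.908, -0.418, 0.002]]
contact_force: [-3.8, -0.7, -0.7]
finger_gap: 0.0137
```

Call:
play_rows --pt "-0.0009 -0.0001 -0.0004 0 0 0" --pt "-0.0018 -0.0003 -0.0008 0 0 0" --pt "-0.0018 -0.0003 -0.0008 0 0 0"

```text
time: 18.65
tcp_pos: [0.5265, -0.0869, 0.1247]
eef_rot: [[0.415, -0.898, -0.147], [0.063, -0.133, 0.989], [-0.908, -0.419, 0.001]]
contact_force: [0.4, -0.2, -0.9]
finger_gap: 0.0133
```

Call:
play_rows --pt "-0.0009 -0.0001 -0.0004 0 0 0" --pt "-0.0018 -0.0003 -0.0008 0 0 0" --pt "-0.0018 -0.0003 -0.0008 0 0 0"

```text
time: 18.95
tcp_pos: [0.5245, -0.0871, 0.1237]
eef_rot: [[0.414, -0.898, -0.147], [0.063, -0.133, 0.989], [-0.908, -0.419, 0.001]]
contact_force: [0.6, -0.1, -2.1]
finger_gap: 0.0132
```

Call:
play_rows --pt "-0.0007 -0.0001 -0.0008 0 0 0" --pt "-0.0016 -0.0003 -0.0013 0 0 0" --pt "-0.0016 -0.0003 -0.0013 0 0 0"

```text
time: 19.25
tcp_pos: [0.5238, -0.0875, 0.1234]
eef_rot: [[0.416, -0.897, -0.147], [0.063, -0.133, 0.989], [-0.907, -0.421, 0.001]]
contact_force: [2.8, 1.2, 1.1]
finger_gap: 0.0138
```

Call:
play_rows --pt "0 0 0 0 0 0" --pt "0 0 0 0 0 0" --pt "0 0 0 0 0 0" --pt "0 0 0 0 0 0" --pt "0 0 0 0 0 0" --pt "0 0 0 0 0 0" --fingers 0.6

```text
time: 19.85
tcp_pos: [0.5228, -0.0873, 0.1224]
eef_rot: [[0.414, -0.898, -0.147], [0.063, -0.133, 0.989], [-0.908, -0.419, 0.001]]
contact_force: [-0.3, -0.2, 0.2]
finger_gap: 0.0353
```

Call:
play_rows --pt "-0.004 -0.0006 0.009 0 0 0" --pt "-0.0125 -0.002 0.027 0 0 0" --pt "-0.029 -0.0044 0.063 0 0 0" --pt "-0.046 -0.007 0.1 0 0 0" --pt "-0.05 -0.0076 0.109 0 0 0" --pt "-0.05 -0.0076 0.109 0 0 0" --pt "-0.05 -0.0076 0.109 0 0 0"

```text
time: 20.55
tcp_pos: [0.4725, -0.0948, 0.2308]
eef_rot: [[0.414, -0.898, -0.147], [0.063, -0.133, 0.989], [-0.908, -0.418, 0.002]]
contact_force: [0.3, 0.6, -0.3]
finger_gap: 0.0353
```

```bash
python3 - <<'E'
from h import *
o=ctrl.get_obs();print(o["time"],o["tcp_pos"],o["contact_force"],o["finger_gap"])
d=optics.camera("wrist");s=optics.camera("side");c=optics.camera("scene")
R=[]
for n,k in(("wrist",d),("scene",c),("side",s)):
  for t in("stand_deck","tub_center","lid_grip","sanding_block","offcut_pine"):
    print(n,t,[(r["conf"],r["xy"]) + ((at_z(k,r["xy"],0)[:2],) if t[0]=="s" or t[0]=="o" else ()) for r in optics.tip_of(n,t)][:2])
f=lambda i,k:cv2.resize(i,k,interpolation=cv2.INTER_CUBIC)
cv2.imwrite("pics/c5.png",np.vstack([np.hstack([f(d["image"][0:300,56:456],(400,300)),f(s["image"][180:312,210:386],(400,300))]),np.hstack([f(c["image"][170:302,300:476],(400,300)),f(c["image"],(400,300))])])[:,:,::-1])
E
```

```text
20.55 [ 0.4725 -0.0948  0.2308] [ 0.2761  0.6202 -0.2974] 0.03531640772646684
wrist stand_deck [(0.93, [256.7, 130.8], array([ 0.5242, -0.0834])), (0.37, [253.5, 190.8], array([ 0.6273, -0.0725]))]
wrist tub_center []
wrist lid_grip [(0.68, [385.8, 153.5]), (0.57, [250.1, 191.9])]
wrist sanding_block [(0.92, [420.7, 251.0], array([0.7327, 0.2666]))]
wrist offcut_pine []
scene stand_deck [(0.97, [365.6, 272.8], array([ 0.5325, -0.0814]))]
scene tub_center [(0.72, [377.5, 242.5])]
scene lid_grip [(0.8, [382.4, 241.7]), (0.74, [168.7, 159.5])]
scene sanding_block [(0.65, [290.0, 164.3], array([0.7395, 0.2562]))]
scene offcut_pine [(0.55, [199.1, 233.3], array([0.3896, 0.271 ]))]
side stand_deck [(0.69, [257.6, 272.1], array([ 0.5163, -0.0448]))]
side tub_center [(0.72, [281.8, 244.7])]
side lid_grip [(0.93, [270.8, 232.7]), (0.41, [215.0, 156.9])]
side sanding_block [(0.81, [305.1, 188.8], array([0.7367, 0.2821]))]
side offcut_pine [(0.56, [270.7, 230.1], array([0.5849, 0.0976]))]
```

View pics/c5.png

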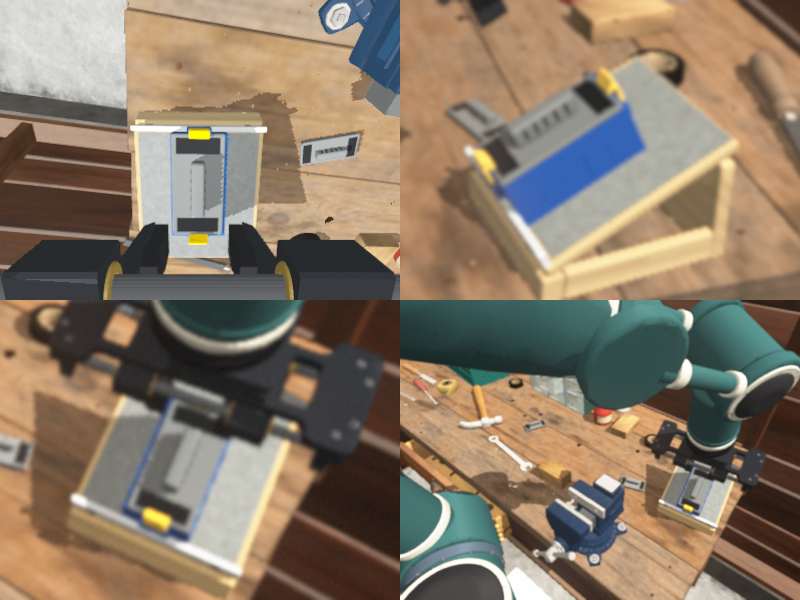

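```bash
python3 -c "
from plant import ctrl
print(ctrl.get_obs()['contact_force']);print(ctrl.sign_off())"
```

```text
[ 0.38441577 -0.25770587 -0.0438718 ]
the job is handed in; nothing more can be done
None
```

The tub is closed and resting on the stand, and the job is handed in at about 21 s on the robot's clock. No verdict was reported.

- **Lid:** I took the largest of the three look-alike lids. My first grasp was lifted before the fingers had closed, so they missed the bar and nothing moved. The second try held. I pressed the lid down until it stopped at its home height, with about 27 N at the end.
- **Closure:** The lid then carried the whole tub, which weighed about 0.31 kg in the lift. Both yellow catches show over the lid's ends in the pictures.
- **Placing:** I set the tub on the deck and slid it down, still held, until the forces showed both deck and lip. Then I let go and backed straight off.
- **Last checks:** The final picture shows the tub flat, square to the lip to within about half a degree, with its lower end against it. The gripper is clear with no contact force. The sanding block shows where it was in all three views. The offcut does too in the overview picture. The side view's single low-confidence offcut report was of the tub on the stand.

One check disagreed: the tub touched the deck about 4 mm higher than my camera estimate. The first touch therefore came early, at about 23 N. It touched at the same height 8 mm further up the slope, which showed it was the deck and not the lip.

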